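Blow the dust off engraved glass wedges and pack them

ROBOT

A 7-joint arm with a two-finger parallel gripper is mounted at the origin on the work surface. World frame = base frame: x ahead of the robot, y to its left, z up, the work surface at z = 0. Lengths are in m, angles in rad, forces in N, time in s.
With the tool pointing down it reaches from about 0.35 to 0.9 m from the base axis. Payload 7.2 kg.
Tool frame: the origin (TCP) lies at the very end of the fingers, on their centre line; the grasp point (between the pads) lies 19 mm behind it; z points along the fingers, y is the line along which they close (so a half turn about z gives the same grasp; the last joint's range is limited). The gripper opens to 88 mm and grips with 3 to 60 N. Pads are 20 mm wide; open, the fingers measure 115 mm over their backs; the gripper's body (75 mm by 178 mm) begins 61 mm behind the grasp point.
Start: joints at [1.231, 0.411, -0.013, 1.596, 0.006, 1.134, -0.082], TCP at [0.168, -0.602, 0.223] pointing down, gripper open.
Joint ranges: [-2.95, 2.95], [-0.29, 1.99], [-1.47, 1.44], [0.14, 2.54], [-1.03, 4.17], [0.13, 1.85], [-2.86, 2.86]. Speed limits (rad/s): [2.39, 2.39, 3.01, 3.01, 3.14, 3.14, 3.14].

INTERFACE

Orientations are given as a rotation vector (axis times angle).
In Python, from rig import * gives the robot as it stands. The module is installed in compiled form; this text tells all that it offers. Calls block until the motion is done:
- reach(position, orientation): joint-space move of the TCP to a pose.
- movel(position, rot=None, feed=0.15, stop_force=None): straight line of the TCP; rot=None keeps the orientation; feed is the mean speed in m/s. With stop_force (N) it stops when the force on the tool has changed by that much, and returns True; else False.
- move_joints(angles): joint-space move.
- move_gripper(opening): finger opening in m; the grip force is fixed at half the most; returns when the fingers have stopped.
- sleep(seconds).
- solve_ik(position, orientation): joint angles nearest the present ones, or None.
- camera(name): name is "scene" or "top" or "wrist"; returns the picture (480x640x3 uint8, blue, green, red); there is no depth.
- calibration(name): a dict with "K" (3x3 intrinsics, pixels), "k1" (the pictures are not rectified: a ray, as slopes to the right and down, at radius r is drawn at 1 + k1 r^2 times it, then the intrinsics apply), "pose" (4x4, takes a point from camera to world coordinates). Camera axes: x right, y up, looking along -z (the intrinsics and any distortion apply to the point x, -y, -z); pixel columns grow to the right and rows downward; lengths in m; the calibration is good to about 2 mm. A picture is of the moment at which its call begins: read the wrist's pose just before it. calibration takes no time and is no camera call; for the wrist camera it gives the pose at the moment of the call.
A pose or a line that the arm cannot do raises PlanningError and nothing moves.
- hand_in(): hands the job in; it is judged then, once.
Readings, each from a call of its own:
- get_clock(): time.
- get_qpos(): joint angles.
- get_joint_velocities(): joint speeds.
- get_joint_torque(): joint torques, N m.
- get_tool_pos(): TCP position.
- get_tool_rot(): TCP orientation.
- get_contact_force(): force on the tool from outside, world axes, zero at the start.
- get_ft_torque(): the same for the moment, N m.
- get_grip_width(): finger opening in m.
- get_finger_force(): force on a finger pad.
Only numpy, scipy, OpenCV 4.12 (cv2) and the standard library are available. Lean on these libraries where they do the work, as an engineer would, in place of code of your own. Each camera call takes 0.05 s, during which the arm holds its last target. There are 200 camera calls.

TASK

Turn the dust extractor's dial to the red tab, then take the air duster and blow off the engravings of the glass wedges on the mat one after another, amber first, then green, then blue (one may be missing): hold the nozzle steady for two seconds about 4 to 5 cm in front of the middle of each engraving, pointing straight at it and roughly square to it. When all are clean, put the duster back in its stand the way it lay, turn the dial back to off and set the wedges gently down, standing flat on the floor of the packing tray. Leave the other things on the table alone.

Things in the scene. Friction and masses are not known exactly. Their poses are not given: they have to be found in the camera images.
- amber: amber glass wedge, solid, 0.35 to 0.65 kg; may be absent. Footprint 80 (own x) by 56 mm (own y), 70 mm tall; origin: centre of the underside. Back upright at x = -40 mm; top a strip from x = -40 to -20; the engraved front slopes from there to x = +40 at the bottom; it faces world -x within 20 degrees at the start. Grip its flat sides (y = +-28 mm), e.g. at x = -20, z = 50 mm
- amber_patch (a point): middle of the frosted engraving (40 x 50 mm) on the sloping front of the amber wedge, at x = +10, z = 35 mm of the wedge; its x axis points straight out of the glass (40.6 degrees above level), y is the wedge's y
- green: green glass wedge, solid, 0.35 to 0.65 kg; may be absent. Footprint 80 (own x) by 56 mm (own y), 70 mm tall; origin: centre of the underside. Back upright at x = -40 mm; top a strip from x = -40 to -20; the engraved front slopes from there to x = +40 at the bottom; it faces world -x within 20 degrees at the start. Grip its flat sides (y = +-28 mm), e.g. at x = -20, z = 50 mm
- green_patch (a point): middle of the frosted engraving (40 x 50 mm) on the sloping front of the green wedge, at x = +10, z = 35 mm of the wedge; its x axis points straight out of the glass (40.6 degrees above level), y is the wedge's y
- blue: blue glass wedge, solid, 0.35 to 0.65 kg; may be absent. Footprint 80 (own x) by 56 mm (own y), 70 mm tall; origin: centre of the underside. Back upright at x = -40 mm; top a strip from x = -40 to -20; the engraved front slopes from there to x = +40 at the bottom; it faces world -x within 20 degrees at the start. Grip its flat sides (y = +-28 mm), e.g. at x = -20, z = 50 mm
- blue_patch (a point): middle of the frosted engraving (40 x 50 mm) on the sloping front of the blue wedge, at x = +10, z = 35 mm of the wedge; its x axis points straight out of the glass (40.6 degrees above level), y is the wedge's y
- duster: cordless air duster, 0.25 to 0.4 kg: an orange handle 140 mm long (own x), 34 x 34 mm in section with flat sides, black at its back end, and a thin aluminium nozzle (12 mm thick) bent 40 degrees down at the front. Origin: middle of the handle; x forward, z up. It balances near its origin and starts in its stand
- nozzle (a point): tip of the duster's nozzle, at x = +122, z = -48 mm of the duster; its x axis is the air jet (forward and 40 degrees down when the handle is level), y is the duster's y
- stand: fixed black duster stand, base 170 x 90 x 12 mm; origin: centre of its underside, x the way the nozzle points. Two yokes at x = +-55 mm (14 mm thick) carry the handle: seat 53 mm up, about 40 mm wide between cheeks flaring outward up to 80 mm height. The parked duster's origin is 70 mm above the stand's, axes alike. The 90 mm between the yokes are free for fingers
- extractor: fixed grey table-top dust extractor, 200 x 220 x 90 mm, origin at the centre of its underside; the dial is on its top
- dial (a joint): angle of the black suction dial, rad: 0 (end stop, pointer at the white line) is off; grows clockwise seen from above, to 2.2. It starts somewhere between 0 and 0.4, stays where it is left, and takes about 0.06 N m
- tab (a joint): angle of the red index tab beside the dial on the same scale as the dial, 1.25 to 1.95 rad; when both read the same the pointer points at the tab. It is stiff; leave it
- dial_grip (a point): point on the (upright) dial axis at gripping height, 127 mm above the table: the dial's grip is a bar 16 mm thick, 60 mm long, 34 mm tall (its top is 12 mm above this point) on a disc of 34 mm radius; x axis along the bar towards its white pointer end, z up
- dial_pointer (a point): white pointer end of the dial, 34 mm from its axis
- tab_mark (a point): inner end of the red index tab, 42 mm from the dial axis; x axis points outward from the dial axis
- tray: fixed open cardboard packing tray, 340 mm (own x) by 150 mm (own y), walls 25 mm high and 5 mm thick, floor 5 mm. Origin: centre of the underside; its y axis points to the mat
- tape: white tape dispenser, 62 x 150 x 82 mm, beyond the mat; leave it alone
- goblet: clear stemmed glass, 190 mm tall, 72 mm across; leave it alone
- polish: white bottle with a blue band, 190 mm tall, 60 mm across; leave it alone
- tree: green glass tree ornament, 135 mm tall; leave it alone
- scissors: grey-handled scissors lying flat near the near edge of the mat, 165 mm long, up to 12 mm high; origin at the pivot; leave it alone
- engraver: dark engraving handpiece lying flat, 150 mm long, 20 mm high; origin under its middle; leave it alone
There are look-alikes about, which are no part of the job. Several things have the shape of the blue; the one meant has the colours described above.

How it is judged:
By the outcome, as a careful person would: the job done as asked, in the order asked, and still so for the second after the job is handed in, with the robot touching nothing.
Of amber, green, blue only 2 to 3 are there at a start; the rules pass over those that are not, and their reading is None.
At some moment in a run one of amber, green, blue may be knocked a few centimetres aside while the robot is not near it.
It also fails if it takes over 210 s, if anything falls off the work surface, if the arm or the gripper's body presses on something with over 40 N, if the wrist force passes 120 N, or if a joint passes its speed limit or range.

## Working session

There is one attempt and no reset: what is moved stays moved. The work goes in short steps, each a Python script; the robot and the scene stay as the last script left them, time stands still between calls to the robot, and variables do not carry over. Pictures are saved under pics/ and viewed, at most 14 in all, crops included, and the job is handed in when it is done.

```bash
mkdir -p pics; python3 - <<'E'
from rig import *
import cv2
for n in ("scene","top"):
    cv2.imwrite(f"pics/{n}0.png",camera(n)); c=calibration(n); print(n,c["K"].tolist(),c["k1"],c["pose"].round(4).tolist())
print(get_clock(),get_tool_pos(),get_tool_rot())
E
```

```text
scene [[498.1227606878394, 0.0, 320.15402268486093], [0.0, 498.1227606878394, 232.0294083387184], [0.0, 0.0, 1.0]] -0.09845739627350847 [[0.2946, -0.6457, 0.7045, 1.3825], [0.9554, 0.1832, -0.2316, -0.2286], [0.0205, 0.7413, 0.6708, 0.9219], [0.0, 0.0, 0.0, 1.0]]
top [[439.7520092091788, 0.0, 323.8636215811546], [0.0, 439.7520092091788, 238.50846298420078], [0.0, 0.0, 1.0]] -0.048798932809040546 [[-0.0097, 0.9943, -0.1057, 0.431], [-0.9999, -0.0092, 0.0058, 0.048], [0.0048, 0.1058, 0.9944, 1.0798], [0.0, 0.0, 0.0, 1.0]]
0.1 [ 0.16764649 -0.60161437  0.22190207] [-3.11119975e+00 -4.25582446e-01  4.98380573e-04]
```

View pics/scene0.png

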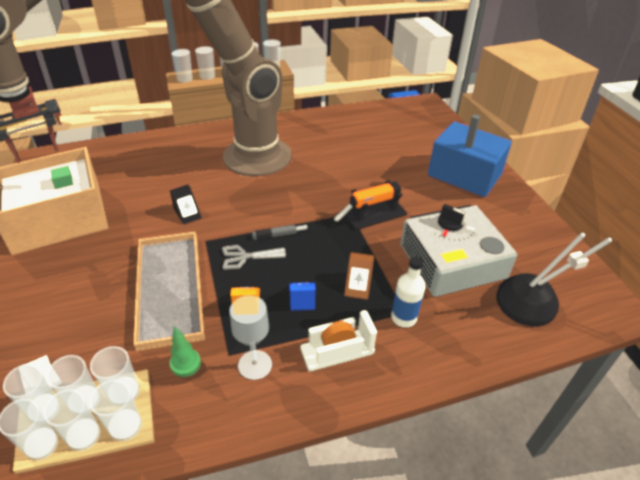

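View pics/top0.png

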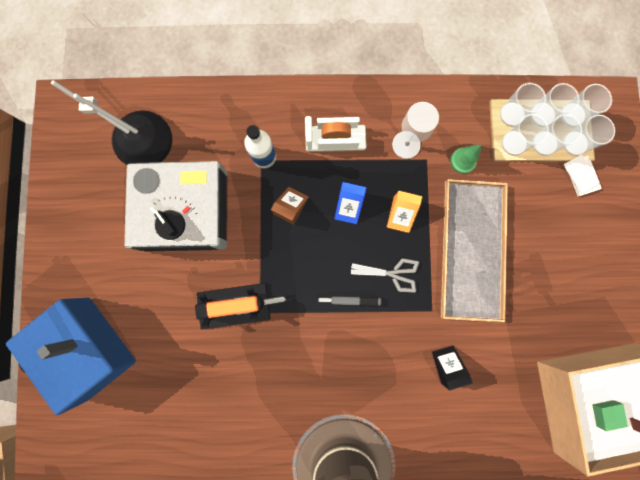

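Top view: blue wedge (350,203) and amber wedge (405,212) are on the mat. The brown wedge (290,205) and the black wedge (451,367) are look-alikes. The green thing (610,415) is in a box off the mat. I'll enlarge these and take wrist views from above.

```bash
cat > h.py <<'E'
from rig import *
import cv2, numpy as np
from scipy.spatial.transform import Rotation as R
def snap(n):
    c=calibration(n); return camera(n),c
def project(c,P):
    P=np.atleast_2d(P); T=np.linalg.inv(c["pose"]); q=P@T[:3,:3].T+T[:3,3]
    s=np.c_[q[:,0],-q[:,1]]/-q[:,2:3]; s=s*(1+c["k1"]*(s**2).sum(1,keepdims=True))
    return s@c["K"][:2,:2].T+c["K"][:2,2]
def unproject(c,uv,z):
    K=c["K"]; uv=np.array(uv,float).reshape(-1,1,2)
    s=cv2.undistortPoints(uv,K,np.array([c["k1"],0,0,0,0.])) .reshape(-1,2)
    # model: drawn = s*(1+k1 r^2) -> undistortPoints inverts it
    d=np.c_[s[:,0],-s[:,1],-np.ones(len(s))]@c["pose"][:3,:3].T; o=c["pose"][:3,3]
    return o+d*((z-o[2])/d[:,2:3])
def down(a):
    """tool pointing down, tool y axis at world angle a+90 (tool x at angle a)"""
    return (R.from_euler('z',a)*R.from_rotvec([np.pi,0,0])).as_rotvec()
E
python3 - <<'E'
from h import *
t=cv2.imread("pics/top0.png"); s=cv2.imread("pics/scene0.png")
cr=lambda im,x,y,w,h,:cv2.resize(im[y:y+h,x:x+w],(400,300),interpolation=cv2.INTER_CUBIC)
m=np.vstack([np.hstack([cr(t,260,160,180,135),cr(t,130,170,96,72)]),np.hstack([cr(t,190,270,100,75),cr(t,540,360,100,75)])])
cv2.imwrite("pics/m1.png",m)
_,c=snap("top")
for n,uv,z in [("dial",(170,225),.127),("stand",(232,307),.07),("blue",(350,203),.04),("amber",(405,212),.04),("tray",(475,250),.01),("green",(610,415),.05),("tree",(465,158),.05),("gob",(407,145),0)]: print(n,unproject(c,uv,z).round(3))
for i,(p) in enumerate([[.50,-.07,.40],[.45,.30,.40]]):
    for a in (0,np.pi/2,-np.pi/2,np.pi):
        try: q=solve_ik(p,down(a)); print(i,a,None if q is None else np.round(q,2))
        except Exception as e: print(e)
reach([.50,-.07,.40],down(np.pi/2 if False else 0))
im,c=snap("wrist"); cv2.imwrite("pics/w1.png",im); print(get_clock(),c["pose"].round(3).tolist(),c["K"][0,0],c["k1"])
E
```

```text
dial [[0.565 0.38  0.127]]
stand [[0.384 0.253 0.07 ]]
blue [[ 0.627 -0.022  0.04 ]]
amber [[ 0.604 -0.153  0.04 ]]
tray [[ 0.513 -0.329  0.01 ]]
green [[ 0.12  -0.622  0.05 ]]
tree [[ 0.733 -0.302  0.05 ]]
gob [[ 0.783 -0.172  0.   ]]
0 0 [ 0.52  0.14 -0.55  1.57  0.07  1.46 -1.6 ]
0 1.5707963267948966 [ 0.67  0.16 -0.72  1.56  0.11  1.46 -0.06]
0 -1.5707963267948966 [-1.11  0.23  1.42  1.65 -0.23  1.46 -2.81]
0 3.141592653589793 [ 0.76  0.18 -0.84  1.55  0.14  1.47  1.49]
1 0 [-0.84  0.16  0.19  1.53 -0.03  1.46 -2.22]
1 1.5707963267948966 [ 0.11  0.32 -1.04  1.47  0.27  1.51 -0.92]
1 -1.5707963267948966 [ 0.21  0.39 -1.23  1.46  0.36  1.54  2.14]
1 3.141592653589793 [ 0.11  0.32 -1.04  1.47  0.27  1.51  0.65]
2.525 [[-0.002, 0.967, 0.253, 0.569], [-1.0, -0.002, 0.001, -0.071], [0.001, -0.253, 0.967, 0.563], [0.0, 0.0, 0.0, 1.0]] 377.4610848819642 0.0002596386804086455
```

View pics/m1.png

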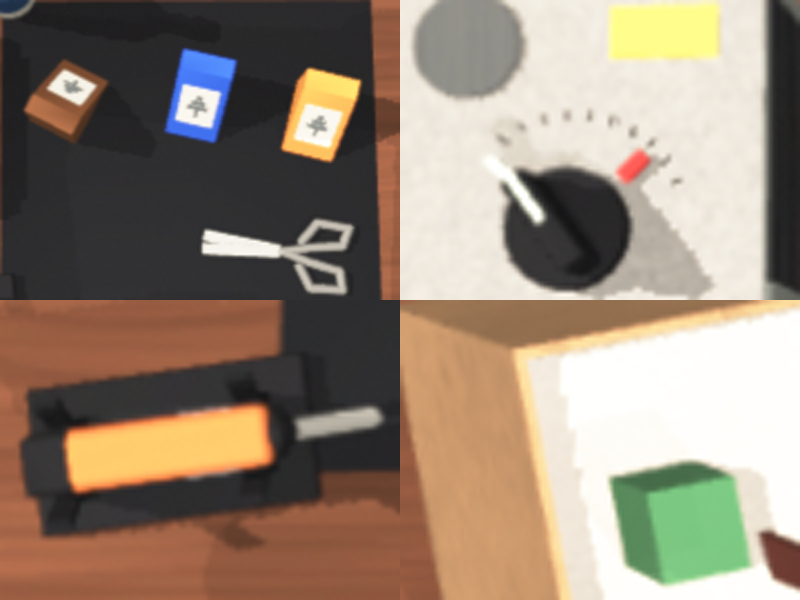

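View pics/w1.png

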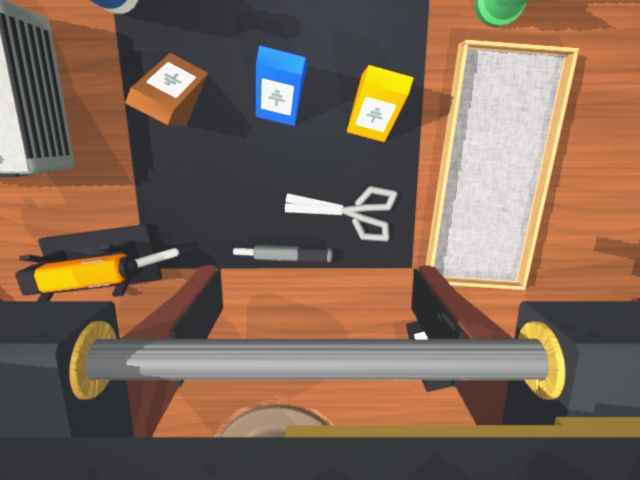

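The crop confirms amber (right) and blue (middle) on the mat. The brown wedge is a look-alike, and the green object is a cube in a box, so green is absent. Next I'll take close wrist views of the dial and duster and fit the wedges by silhouette.

```bash
cat >> h.py <<'E'
from scipy.optimize import differential_evolution, minimize
V=np.array([[x,y,z] for y in (-.028,.028) for x,z in ((-.04,0),(-.04,.07),(-.02,.07),(.04,0))])
HSV={"blue":((105,140,60),(125,255,255)),"amber":((15,120,120),(32,255,255))}
def wmask(im,name,c,guess,z0=0,rad=.09):
    m=cv2.inRange(cv2.cvtColor(im,cv2.COLOR_BGR2HSV),*map(np.array,HSV[name]))
    u=project(c,[[*guess,z0+.035]])[0]; r=np.linalg.norm(project(c,[[guess[0]+rad,guess[1],z0+.035]])[0]-u)
    w=np.zeros_like(m); cv2.circle(w,tuple(int(v) for v in u),int(r),255,-1); m&=w
    pts=cv2.findNonZero(cv2.morphologyEx(m,cv2.MORPH_OPEN,np.ones((2,2))))
    o=np.zeros_like(m); 
    if pts is None: return o
    cv2.fillConvexPoly(o,cv2.convexHull(pts),255); return o
def wfit(views,name,guess,z0=0):
    """views: [(im,c)]; returns x,y,yaw of wedge by silhouette overlap"""
    data=[(c,wmask(im,name,c,guess,z0)) for im,c in views]
    def cost(p):
        s=0
        for c,m in data:
            W=R.from_euler('z',p[2]).apply(V)+[p[0],p[1],z0]; h=cv2.convexHull((project(c,W)*16).round().astype(np.int32))
            o=np.zeros_like(m); cv2.fillConvexPoly(o,h,255,shift=4)
            s+=1-(o&m).sum()/255/max(1,((o|m)>0).sum())
        return s/len(data)
    g=guess; r=differential_evolution(cost,[(g[0]-.04,g[0]+.04),(g[1]-.04,g[1]+.04),(np.pi-.6,np.pi+.6)],seed=1,tol=1e-4,maxiter=60,popsize=12)
    return r.x, r.fun
E
python3 - <<'E'
from h import *
top=snap("top"); w=cv2.imread("pics/w1.png"); c=calibration("wrist")
for n,g in (("blue",(.627,-.022)),("amber",(.604,-.153))):
    print(n,*[wfit(v,n,g) for v in ([top,(w,c)],[(w,c)],[top])])
reach([.497,.38,.30],down(0)); im,c1=snap("wrist"); cv2.imwrite("pics/dial.png",im); np.save("dialc.npy",c1,allow_pickle=True)
reach([.45,.253,.30],down(np.pi)); im,c2=snap("wrist"); cv2.imwrite("pics/dust.png",im); np.save("dustc.npy",c2,allow_pickle=True)
print(get_clock(),get_qpos().round(2) if hasattr(get_qpos(),'round') else get_qpos())
E
```

```text
blue (array([ 0.62622084, -0.02204845,  2.91502943]), np.float64(0.09242394767635503)) (array([ 0.62627757, -0.02225976,  2.91825932]), np.float64(0.023927633498686873)) (array([ 0.62601577, -0.02175279,  2.91183211]), np.float64(0.1550151975683891))
amber (array([ 0.60392641, -0.15438463,  2.89041079]), np.float64(0.6910162609174698)) (array([ 0.60335769, -0.15475949,  2.87132756]), np.float64(0.41415929203539825)) (array([ 0.60309831, -0.14132351,  3.7368452 ]), np.float64(0.964172813487882))
7.0833 [ 0.33  0.4  -1.22  1.69  0.38  1.32  0.61]
```

View pics/dial.png

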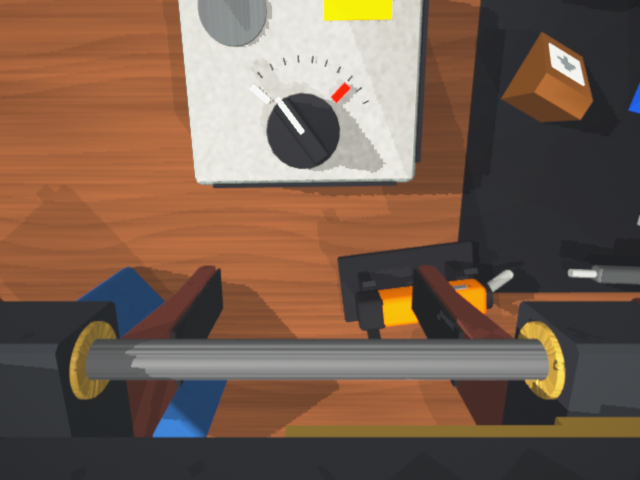

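View pics/dust.png

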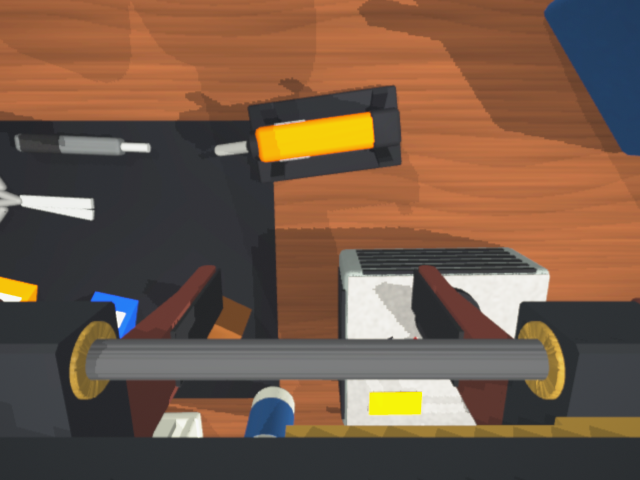

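Dial view: dial axis about (303,131), pointer tip (280,99), off line (261,94), red tab inner end about (334,99). Duster view: orange handle centred at (315,137), with stand base corners about (248,107), (394,86), (401,163) and (263,181). Next I'll turn these into metres.

```bash
sed -i 's/((15,120,120),(32,255,255))/((14,110,130),(35,255,255))/' h.py; python3 - <<'E'
from h import *
c1=np.load("dialc.npy",allow_pickle=True).item(); c2=np.load("dustc.npy",allow_pickle=True).item()
d=cv2.imread("pics/dial.png"); h=cv2.cvtColor(d,cv2.COLOR_BGR2HSV)
# disc
roi=np.zeros(h.shape[:2],np.uint8); cv2.circle(roi,(303,131),41,255,-1)
dark=(cv2.inRange(h,(0,0,0),(180,255,75))&roi); white=cv2.inRange(h,(0,0,190),(180,70,255))
n,l,s,_=cv2.connectedComponentsWithStats(dark); k=1+s[1:,4].argmax()
(cx,cy),r=cv2.minEnclosingCircle(cv2.findNonZero((l==k).astype(np.uint8))); print("disc",cx,cy,r)
ax=unproject(c1,(cx,cy),.105)[0]; print("axis",ax, "radius m",np.linalg.norm(unproject(c1,(cx+r,cy),.105)[0]-ax))
def line(m,z,name):
    p=cv2.findNonZero(m).reshape(-1,2).astype(float); w=unproject(c1,p,z)[:,:2]; mu=w.mean(0); e=np.linalg.svd(w-mu,full_matrices=False)[2][0]
    t=(w-mu)@e; rad=np.hypot(*(w-ax[:2]).T); v=mu-ax[:2]
    if e@v<0:e=-e
    print(name,"n",len(p),"mean angle",np.arctan2(v[1],v[0]).round(3),"line angle",np.arctan2(e[1],e[0]).round(3),"r",rad.min().round(4),rad.max().round(4),"offset",(v[0]*e[1]-v[1]*e[0]).round(4))
inner=np.zeros_like(roi); cv2.circle(inner,(303,131),40,255,-1)
box=np.zeros_like(roi); box[92:136,272:308]=255
line(cv2.inRange(h,(0,0,170),(180,60,255))&box&cv2.erode(inner,np.ones((3,3))),.139,"pointer")
red=cv2.inRange(h,(0,150,120),(8,255,255))|cv2.inRange(h,(172,150,120),(180,255,255)); rb=np.zeros_like(roi); rb[75:110,320:360]=255
for z in (.09,.1,.11):line(red&rb,z,f"tab{z}")
ob=np.zeros_like(roi); ob[84:105,248:273]=255
g=d[84:105,248:273].min(2); print("off roi max",g.max(),np.median(g))
line(cv2.inRange(d,(240,)*3,(255,)*3)&ob,.09,"off")
# duster
e=cv2.imread("pics/dust.png"); he=cv2.cvtColor(e,cv2.COLOR_BGR2HSV); m=cv2.inRange(he,(10,170,180),(30,255,255)); m[:100]=0; m[175:]=0; m[:,:240]=0; m[:,390:]=0
p=cv2.findNonZero(cv2.morphologyEx(m,cv2.MORPH_OPEN,np.ones((3,3)))); w=unproject(c2,p.reshape(-1,2),.087)[:,:2]
rr=cv2.minAreaRect((w*1e4).astype(np.float32)); print("orange rect",np.array(rr[0])/1e4,np.array(rr[1])/1e4,rr[2])
b=unproject(c2,[(248,107),(394,86),(401,163),(263,181)],.012)[:,:2]; print("base ctr",b.mean(0),"sides",[np.linalg.norm(b[i]-b[i-1]).round(3) for i in range(4)])
v=(b[0]-b[1])+(b[3]-b[2]); print("yaw",np.arctan2(v[1],v[0])); print("nozzle px->", unproject(c2,(214,152),.022)[0])
for u in ((0.,0),): pass
top=snap("top"); w=cv2.imread("pics/w1.png")
E
cat > wrep.py <<'E'
E
python3 - <<'E'
from h import *
w=cv2.imread("pics/w1.png"); h=cv2.cvtColor(w,cv2.COLOR_BGR2HSV); t=cv2.imread("pics/top0.png"); ht=cv2.cvtColor(t,cv2.COLOR_BGR2HSV)
print(h[72,392],h[85,360],h[100,405],h[136,375]); print(ht[197,408],ht[222,397],ht[215,418]); print(ht[190,350],ht[215,345])
E
```

```text
disc 302.48089599609375 130.91409301757812 37.07796096801758
axis [0.57058121 0.39079292 0.105     ] radius m 0.033961050915936306
pointer n 239 mean angle 0.661 line angle 0.642 r 0.0004 0.0295 offset -0.0003
tab0.09 n 167 mean angle -0.792 line angle -0.78 r 0.0405 0.0584 offset 0.0006
tab0.1 n 167 mean angle -0.798 line angle -0.78 r 0.0395 0.057 offset 0.0009
tab0.11 n 167 mean angle -0.804 line angle -0.78 r 0.0386 0.0556 offset 0.0011
off roi max 247 224.0
off n 133 mean angle 0.872 line angle 0.854 r 0.0424 0.0624 offset -0.0009
orange rect [0.3847198  0.25041562] [0.03367343 0.11284402] 7.472916126251221
base ctr [0.38294547 0.2630949 ] sides [np.float64(0.085), np.float64(0.166), np.float64(0.086), np.float64(0.165)]
yaw -1.4397080644594349
nozzle px-> [0.40137626 0.13467801 0.022     ]
[ 27 245 247] [ 21 245 247] [ 16 223 198] [ 24 245 247]
[ 24 144 255] [ 21   7 254] [135  15  33]
[110 176 252] [113  40 238]
```

```bash
python3 - <<'E'
from h import *
P=[.5706,.3908]
for a in (.65,.65+np.pi,.65-np.pi):
    for d in (0,-.7,-1.435):
        q=solve_ik([*P,.112],down(a+d)); print(round(a,2),d,None if q is None else np.round(q,2))
v=[snap("top"),(cv2.imread("pics/w1.png"),None)]
w=cv2.imread("pics/w1.png")
print(wfit([v[0]],"amber",(.604,-.153)),wfit([v[0]],"blue",(.627,-.022)))
E
```

```text
0.65 0 [-0.39  0.67 -0.44  1.5   0.31  1.04 -1.82]
0.65 -0.7 [-1.27  0.86  1.03  1.57 -0.78  1.17 -1.69]
0.65 -1.435 [ 0.04  1.08 -1.4   1.47  1.06  1.47  2.56]
3.79 0 [-0.05  0.9  -1.1   1.48  0.82  1.27  0.98]
3.79 -0.7 [-0.12  0.82 -0.94  1.48  0.68  1.19  0.36]
3.79 -1.435 [-0.2   0.75 -0.77  1.49  0.56  1.13 -0.29]
-2.49 0 [-0.05  0.9  -1.1   1.48  0.82  1.27  0.98]
-2.49 -0.7 [-0.12  0.82 -0.94  1.48  0.68  1.19  0.36]
-2.49 -1.435 [-0.2   0.75 -0.77  1.49  0.56  1.13 -0.29]
(array([ 0.60302448, -0.15410295,  2.88193643]), np.float64(0.024295432458697808)) (array([ 0.62552892, -0.0233716 ,  2.90416671]), np.float64(0.05750487329434695))
```

```bash
cat >> h.py <<'E'
def turn_dial(P,a0,a1):
    reach([*P,.20],down(a0)); move_gripper(.045); movel([*P,.112],down(a0),feed=.1,stop_force=15); move_gripper(.0)
    print("grip",get_grip_width(),get_contact_force())
    n=int(np.ceil(abs(a1-a0)/.12))
    for a in np.linspace(a0,a1,n+1)[1:]: reach([*P,.112],down(a))
    sleep(.2); print("end force",np.round(get_contact_force(),1),np.round(get_ft_torque(),2),get_clock())
    move_gripper(.045); movel([*P,.20],down(a1))
def dial_view(P,name,a):
    o=np.array(P)-.069*np.array([np.cos(a),np.sin(a)]); reach([*o,.26],down(a)); im,c=snap("wrist"); cv2.imwrite(name,im); return im,c
def dial_meas(im,c,P):
    """world angles of white pointer (bar top) and red tab"""
    h=cv2.cvtColor(im,cv2.COLOR_BGR2HSV); vv,uu=np.mgrid[0:480,0:640]; uv=np.c_[uu.ravel(),vv.ravel()].astype(float)
    def ang(m,z,lo,hi):
        w=unproject(c,uv,z)[:,:2]-P; r=np.hypot(*w.T); k=(m.ravel()>0)&(r>lo)&(r<hi); s=w[k].mean(0); return np.arctan2(s[1],s[0]),k.sum()
    red=cv2.inRange(h,(0,150,120),(8,255,255))|cv2.inRange(h,(172,150,120),(180,255,255))
    return ang(cv2.inRange(h,(0,0,150),(180,70,255)),.139,.006,.030),ang(red,.095,.038,.065)
E
python3 - <<'E'
from h import *
P=[.5706,.3908]; a=.65+np.pi
turn_dial(P,a,a-1.435)
im,c=dial_view(P,"pics/dial2.png",a-1.435); print(dial_meas(im,c,P),get_clock())
cv2.imwrite("pics/dial2c.png",cv2.resize(im[40:240,180:440],None,fx=3,fy=3,interpolation=cv2.INTER_CUBIC)[:600,:780])
d=cv2.imread("pics/dial.png"); print(dial_meas(d,np.load("dialc.npy",allow_pickle=True).item(),P))
E
```

```text
grip 0.015711583937818185 [-1.41495256  2.99844265  0.92489405]
end force [-5.   2.   5.8] [ 0.62  1.25 -0.04] 13.6417
((np.float64(-0.4176781836815496), np.int64(310)), (np.float64(-0.7933252972803412), np.int64(187))) 15.525
((np.float64(0.8729615420081044), np.int64(288)), (np.float64(-0.794913144231805), np.int64(167)))
```

View pics/dial2c.png

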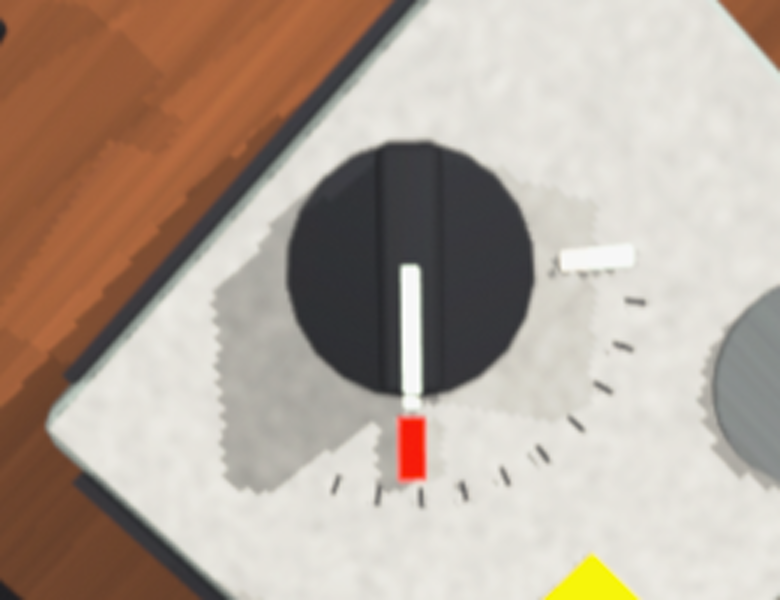

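The dial view shows the pointer line, x≈410 from y 268 to 410, running straight into the red tab at (412,448), so it is aligned. Next is picking up the duster.

```bash
python3 - <<'E'
from h import *
D=[.3830,.2630]; a=-1.44+np.pi
qs=[solve_ik([*D,.051],down(x)) for x in (a,a-np.pi)]; print([None if q is None else np.round(q,2) for q in qs])
for x in (2.88,2.88-np.pi):
    q=solve_ik([.442,-.113,.0933],down(x)); print(x,None if q is None else np.round(q,2))
reach([*D,.20],down(a)); move_gripper(.07); print(np.round(get_qpos(),2))
movel([*D,.051],down(a),feed=.1,stop_force=12); move_gripper(0); print(get_grip_width(),get_finger_force())
movel([*D,.22],down(a),feed=.1); print(np.round(get_contact_force(),2),np.round(get_ft_torque(),2),get_grip_width(),get_clock())
t=snap("top"); cv2.imwrite("pics/top2.png",t[0])
for n,g in (("amber",(.604,-.153)),("blue",(.627,-.022))): print(n,wfit([t],n,g))
cv2.imwrite("pics/t2c.png",cv2.resize(t[0][130:390,180:480],(800,600*260*800//(300*600)))[:600])
E
```

```text
[array([-0.08,  0.5 , -0.78,  2.1 ,  0.53,  0.74, -1.07]), array([ 0.25,  0.85, -1.35,  2.08,  0.98,  1.08,  1.68])]
2.88 [ 0.98  0.51 -1.05  2.08  0.59  0.88  0.9 ]
-0.2615926535897932 [ 0.46  0.33 -0.38  2.11  0.18  0.74 -1.86]
[ 0.11  0.29 -0.96  1.95  0.28  1.03 -0.84]
0.03369624091289727 30.000216364860535
[ 0.01  0.75 -3.2 ] [-0.08 -0.07  0.01] 0.03394258266190196 21.2583
amber (array([ 0.60302448, -0.15410295,  2.88193643]), np.float64(0.024295432458697808))
blue (array([ 0.62949723, -0.06195645,  2.63317947]), np.float64(0.06467181467181471))
```

View pics/t2c.png

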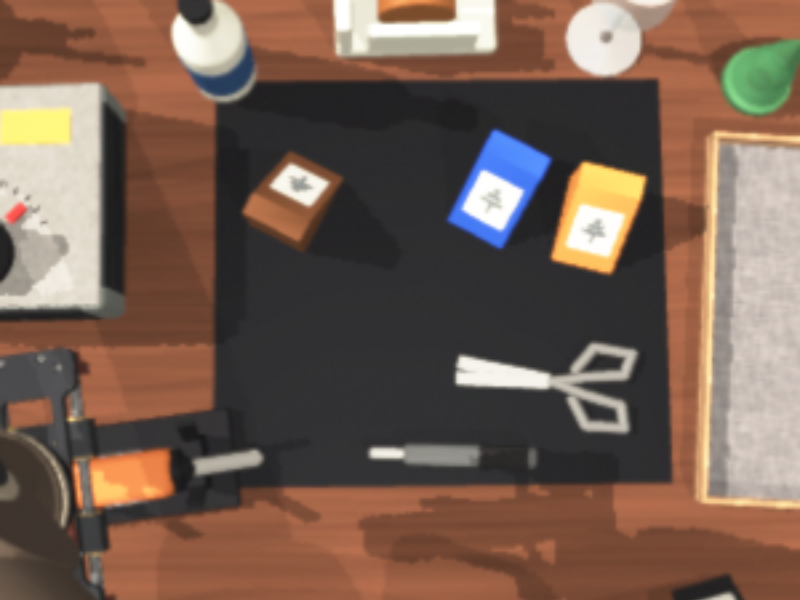

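Top view: blue has been knocked towards amber (blue at crop (500,188), amber at (600,218)), and the duster is lifted cleanly. I'll refit and blow amber.

```bash
cat >> h.py <<'E'
def blow(w):
    u=np.array([np.cos(w[2]),np.sin(w[2])]); o=np.array(w[:2])+u*(.010+.045*np.cos(np.radians(40.6))+.122); z=.035+.045*np.sin(np.radians(40.6))+.048-.019
    a=w[2]-np.pi; far=o+.05*u
    a=np.array([a,a+np.pi])[0 if solve_ik([*far,.18],down(a)) is not None and abs(solve_ik([*far,.18],down(a))[6])<abs(solve_ik([*far,.18],down(a+np.pi))[6]) else 1] if False else w[2]
    reach([*far,.19],down(a)); movel([*o,z],down(a),feed=.1); sleep(2.6); print("tcp",get_tool_pos(),"want",o,z,get_clock())
    im=snap("top"); movel([*far,.22],down(a),feed=.15); return im
E
python3 - <<'E'
from h import *
t=snap("top")
A,fa=wfit([t],"amber",(.604,-.153)); B,fb=wfit([t],"blue",(.63,-.075)); print(A,fa,B,fb)
t=blow(A); cv2.imwrite("pics/blowA.png",t[0]); s=snap("scene"); 
print(wfit([t],"amber",A[:2])); t=snap("top"); cv2.imwrite("pics/afterA.png",t[0]); print("after",wfit([t],"amber",A[:2]),wfit([t],"blue",B[:2]))
cv2.imwrite("pics/mm.png",np.hstack([cv2.resize(cv2.imread(f"pics/{n}.png")[130:400,250:450],(400,540)) for n in ("blowA","afterA")]))
E
```

```text
[ 0.60302448 -0.15410295  2.88193643] 0.024295432458697808 [ 0.63002924 -0.0635725   2.65065081] 0.054597701149425304
tcp [ 0.44245387 -0.11143659  0.0933066 ] want [ 0.44242748 -0.1114398 ] 0.0932848397769633 27.0083
(array([ 0.60321034, -0.15388493,  2.87411628]), np.float64(0.023391812865497075))
after (array([ 0.60320026, -0.15388727,  2.87451002]), np.float64(0.022417153996101336)) (array([ 0.63002445, -0.06357169,  2.65068203]), np.float64(0.05640535372848954))
```

View pics/mm.png

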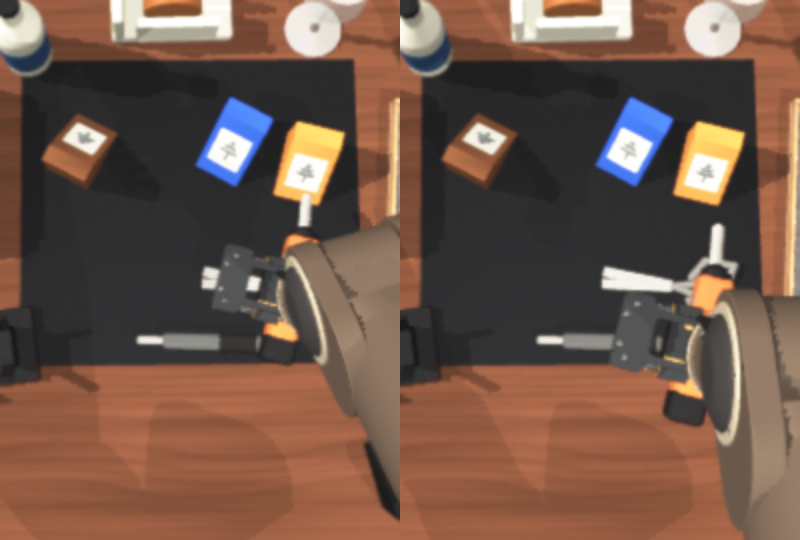

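Amber view: the nozzle at (305,200) points up at the middle of the amber engraving, and nothing moved. Next I'll blow blue and return the duster.

```bash
python3 - <<'E'
from h import *
t=snap("top"); B,fb=wfit([t],"blue",(.63,-.0636)); print(B,fb)
t=blow(B); cv2.imwrite("pics/blowB.png",t[0]); print(wfit([t],"blue",B[:2]))
D=[.3830,.2630]; a=-1.44+np.pi
reach([*D,.22],down(a)); s=snap("top"); cv2.imwrite("pics/over.png",s[0]); print(wfit([s],"blue",B[:2]))
movel([*D,.07],down(a),feed=.1,stop_force=12); print(movel([*D,.0505],down(a),feed=.03,stop_force=8),get_tool_pos(),get_contact_force())
move_gripper(.07); movel([*D,.22],down(a),feed=.1)
im=snap("wrist")[0]; cv2.imwrite("pics/ret_w.png",im); reach([.45,.253,.30],down(np.pi)); im=snap("wrist")[0]; cv2.imwrite("pics/ret.png",im); print(get_clock())
b=cv2.resize(cv2.imread("pics/blowB.png")[130:400,250:450],(400,540)); r=cv2.resize(im[60:260,160:420],(400,308)); o=np.zeros((540,400,3),np.uint8); o[:308]=r
r2=cv2.resize(cv2.imread("pics/dust.png")[60:260,160:420],(300,231)); o[309:540,:300]=r2
cv2.imwrite("pics/mm2.png",np.hstack([b,o]))
E
```

```text
[ 0.62994897 -0.06358459  2.65074348] 0.056459330143540654
tcp [0.48338718 0.01472582 0.09327493] want [0.48340064 0.01474247] 0.0932848397769633 32.8333
(array([ 0.63239248, -0.06626049,  2.68126177]), np.float64(0.2363455809334657))
(array([ 0.62930064, -0.06353886,  2.64545286]), np.float64(0.05730659025787965))
True [0.3827685  0.26273728 0.05097734] [-0.94373283 -0.867667    4.86439156]
41.525
```

View pics/mm2.png

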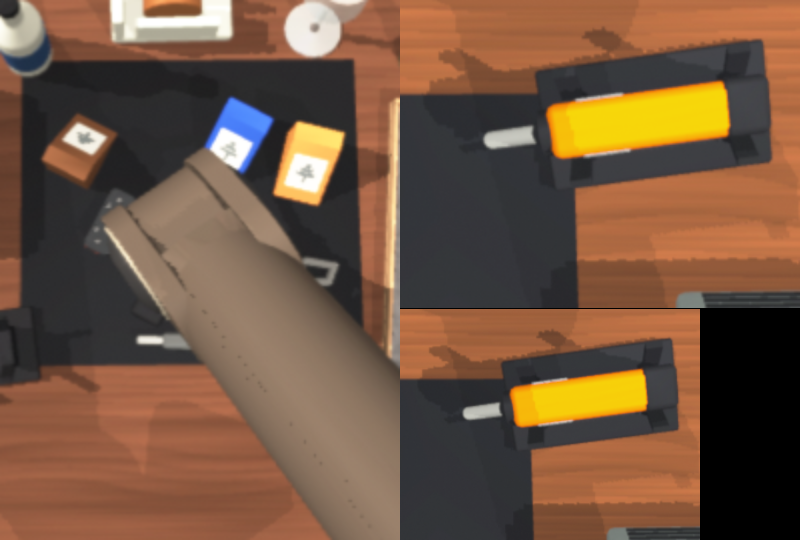

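The blue blow view is mostly hidden by the arm, but the commanded pose was reached to within 0.02 mm and blue did not move. The duster lies in its stand as before. Next I'll turn the dial back to off.

```bash
python3 - <<'E'
from h import *
P=[.5706,.3908]; a0=.65+np.pi-1.435
reach([*P,.20],down(a0)); move_gripper(.045); movel([*P,.112],down(a0),feed=.1,stop_force=15); move_gripper(0)
T=[]
for k,d in enumerate([*np.arange(.12,1.57,.12),*np.arange(1.58,1.70,.02)]):
    reach([*P,.112],down(a0+d)); t=get_ft_torque()[2]; T.append((round(d,2),round(t,2)))
    if d>1.57: sleep(.1)
    if k==2: ref=t
    if d>1.5 and abs(get_ft_torque()[2]-ref)>.35: break
print(T); 
move_gripper(.045); movel([*P,.20],down(a0+d))
im,c=dial_view(P,"pics/dial3.png",a0+d); print(get_clock())
cv2.imwrite("pics/dial3c.png",cv2.resize(im[40:240,180:440],None,fx=3,fy=3,interpolation=cv2.INTER_CUBIC)[:600,:780])
E
```

```text
[(np.float64(0.12), np.float64(0.01)), (np.float64(0.24), np.float64(0.1)), (np.float64(0.36), np.float64(0.05)), (np.float64(0.48), np.float64(0.05)), (np.float64(0.6), np.float64(0.04)), (np.float64(0.72), np.float64(0.07)), (np.float64(0.84), np.float64(0.03)), (np.float64(0.96), np.float64(-0.01)), (np.float64(1.08), np.float64(0.02)), (np.float64(1.2), np.float64(0.05)), (np.float64(1.32), np.float64(0.1)), (np.float64(1.44), np.float64(0.08)), (np.float64(1.56), np.float64(0.02)), (np.float64(1.58), np.float64(0.08)), (np.float64(1.6), np.float64(0.1)), (np.float64(1.62), np.float64(0.1)), (np.float64(1.64), np.float64(0.09)), (np.float64(1.66), np.float64(-0.47))]
51.4333
```

View pics/dial3c.png

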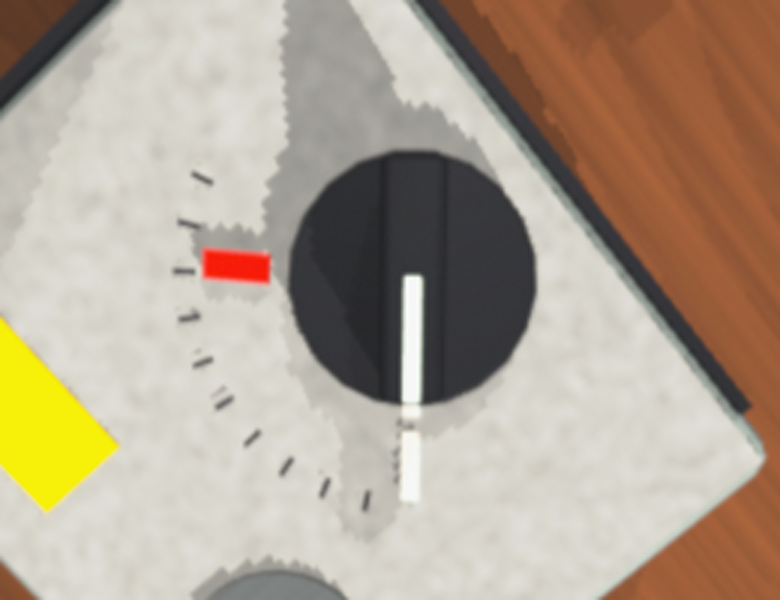

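The dial's white pointer (412,275–410) lines up with the white off line (410,465), and the end stop was felt. Next I'll move amber into the tray.

```bash
cat >> h.py <<'E'
def place(w,goal,ty):
    g=lambda p,yaw:[p[0]-.02*np.cos(yaw),p[1]-.02*np.sin(yaw)]
    G=g(w,w[2]); Y=np.pi+ty; Q=g(goal,Y)
    reach([*G,.16],down(w[2])); move_gripper(.068); print("hit",movel([*G,.032],down(w[2]),feed=.1,stop_force=10))
    move_gripper(0); print("width",get_grip_width()); f0=np.array(get_contact_force())
    movel([*G,.16],down(w[2]),feed=.1); print("dF",np.array(get_contact_force())-f0,get_clock())
    reach([*Q,.16],down(Y)); movel([*Q,.055],down(Y),feed=.1); sleep(.2)
    print("touch",movel([*Q,.0345],down(Y),feed=.02,stop_force=4),get_tool_pos(),get_clock())
    move_gripper(.068); movel([*Q,.18],down(Y),feed=.1); print("w",get_grip_width(),get_clock())
E
python3 - <<'E'
from h import *
reach([.42,.15,.30],down(np.pi)); t=snap("top"); cv2.imwrite("pics/top4.png",t[0])
tr=unproject(t[1],[(447,180),(508,181),(505,322),(442,320)],.025)[:,:2]
v=(tr[0]-tr[3])+(tr[1]-tr[2]); ty=np.arctan2(v[1],v[0]); C=tr.mean(0); print("tray",C,ty,[np.linalg.norm(tr[i]-tr[i-1]).round(3) for i in range(4)])
A,fa=wfit([t],"amber",(.603,-.154)); B,fb=wfit([t],"blue",(.63,-.0636)); print(A,fa,B,fb)
goal=C+.065*np.array([np.cos(ty),np.sin(ty)])
place(A,goal,ty); np.save("tray.npy",[*C,ty])
reach([.42,.15,.30],down(np.pi)); t=snap("top"); cv2.imwrite("pics/top5.png",t[0]); print(wfit([t],"amber",goal,.005),goal,wfit([t],"blue",B[:2]),get_clock())
cv2.imwrite("pics/t5c.png",cv2.resize(t[0][130:355,260:560],(800,600)))
E
```

```text
tray [ 0.51277551 -0.32627574] -0.0742623987770478 [np.float64(0.341), np.float64(0.153), np.float64(0.345), np.float64(0.152)]
[ 0.60304129 -0.15416665  2.88150218] 0.024295432458697808 [ 0.62994897 -0.06358459  2.65074348] 0.056459330143540654
hit False
width 0.05587859361819509
dF [-0.44957081 -2.20635053 -7.10249209] 58.0667
touch True [ 0.59734236 -0.33254719  0.03766742] 61.0083
w 0.06774530566460106 63.0333
(array([ 0.57311511, -0.3478992 ,  2.81083456]), np.float64(0.514344262295082)) [ 0.57759636 -0.33109836] (array([ 0.62930064, -0.06353886,  2.64545286]), np.float64(0.05730659025787965)) 64.9917
```

View pics/t5c.png

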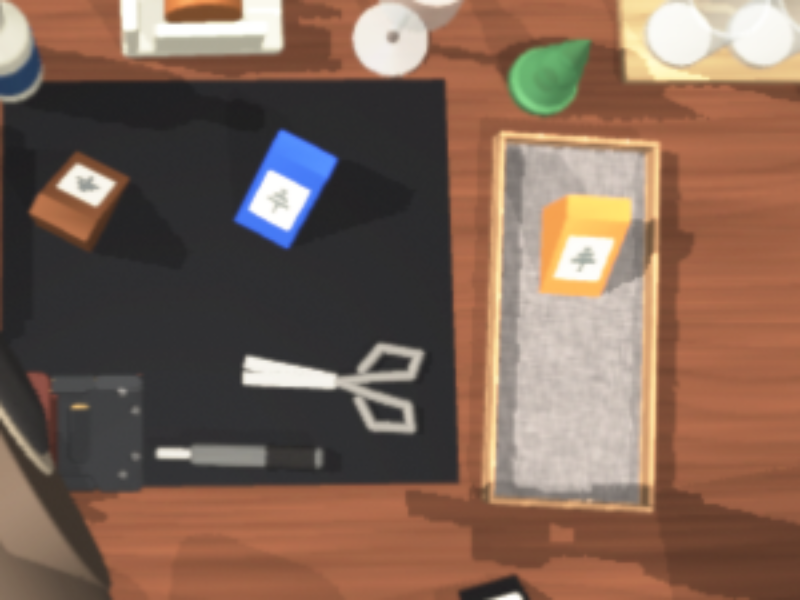

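Amber stands upright in the tray at (585,245), clear of the walls. Blue next.

```bash
python3 - <<'E'
from h import *
x,y,ty=np.load("tray.npy"); C=np.array([x,y])
t=snap("top"); B,fb=wfit([t],"blue",(.63,-.0636)); print(B,fb)
goal=C-.07*np.array([np.cos(ty),np.sin(ty)]); place(B,goal,ty)
reach([.42,.15,.30],down(np.pi)); t=snap("top"); print(wfit([t],"blue",goal,.005),goal,get_clock())
s=snap("scene")[0]
cv2.imwrite("pics/fin.png",np.hstack([cv2.resize(t[0][140:380,180:560],(420,265)),cv2.resize(s[200:380,110:365],(375,265))])) 
E
```

```text
[ 0.62994897 -0.06358459  2.65074348] 0.056459330143540654
hit False
width 0.055952082634001664
dF [-1.17415382 -2.37376889 -8.22116653] 69.7833
touch True [ 0.46268787 -0.32247284  0.03760585] 73.175
w 0.06812220950785441 75.1833
(array([ 0.44039117, -0.32247057,  3.10204458]), np.float64(0.05730659025787965)) [ 0.44296844 -0.32108215] 77.0167
```

View pics/fin.png

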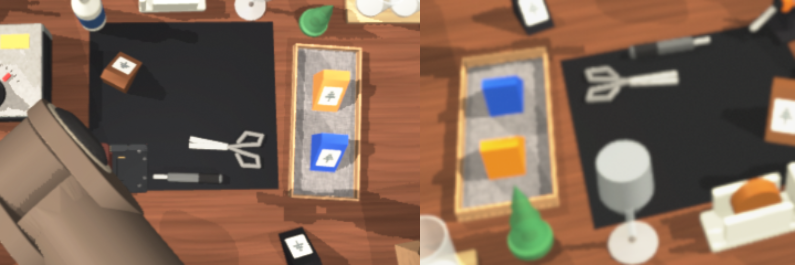

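Both wedges stand flat in the tray, at (330,90) and (328,152) in the left half, and nothing else has moved.

```bash
python3 -c "
from rig import *
print(hand_in())"
```

```text
the job is handed in; nothing more can be done
None
```

I handed the job in at about 77 s: dial to the red tab, amber then blue blown (green was absent; blue had been knocked aside, so I re-measured it), duster back in its stand, dial off, both wedges standing in the tray. The arm hid the blue blow from the top camera, so that one rests on the measured tool pose.

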